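# Pack a plant order into a carton

## Robot

A 6-joint arm with a two-finger parallel gripper is mounted at the origin on the work surface. World frame = base frame: x ahead of the robot, y to its left, z up, the work surface at z = 0. Lengths are in m, angles in rad, forces in N, time in s.
With the tool pointing down it reaches from about 0.35 to 0.975 m from the base axis. Payload 4.9 kg.
Tool frame: the origin (TCP) lies at the very end of the fingers, on their centre line; the grasp point (between the pads) lies 19 mm behind it; z points along the fingers, y is the line along which they close (so a half turn about z gives the same grasp; the last joint's range is limited). The gripper opens to 85 mm and grips with 20 to 120 N. Pads are 22 mm wide; open, the fingers measure 114 mm over their backs; the gripper's body (76 mm by 85 mm) begins 54 mm behind the grasp point. The pads swing forward as they close: fully open they stand 13 mm farther back than shut.
Start: joints at [1.055, 0.053, 1.613, -0, 1.476, -0.119], TCP at [0.242, 0.576, 0.231] pointing down, gripper open.
Joint ranges: [-3.01, 3.01], [-1.01, 2.22], [0.06, 2.58], [-1.02, 4.17], [0.09, 2.62], [-3.14, 3.14]. Speed limits (rad/s): [2.57, 2.57, 3.14, 3.14, 3.14, 3.14].

## Interface

Orientations are given as a unit quaternion [w, x, y, z].
In Python, from plant import * gives the robot as it stands.
- The arm moves only by the tool jog_arm, never from a script. Its argument "moves" is a list that holds one entry, the list of rows, each a list of 7 numbers: the finger opening in cm, from 0 to 8.54, then the shift along the tool's x, y, z in cm, then the turn, a rotation vector about the tool's x, y, z in rad. A call has 1 to 20 rows; each row shifts and turns the commanded pose from where the row before left it, along the tool's axes as they then stand; what a row does not reach is not made up. A row lasts 1/12 s, in which the tool goes at most 41.7 mm and 7.16 degrees, less where a joint would pass 70% of its speed; a pose out of reach is approached as far as the arm can. A call is refused whole if a number of a shift passes 4.17 or a number of a turn 0.125, either way. A call with a gripper value outside its range is refused whole. The fingers move at their own pace and stop on an object; the grip force is fixed at half the most. Time passes only in rows, so rows that do not move let the fingers close. It gives the time, the measured TCP pose, the force, the opening and the grip force at its end, in the units of the state.
- state(): the state, without advancing time (a new reading comes with each control period).
- grab_frame(name): name is "scene" or "top" or "wrist"; returns a dict with "color" (480x640x3 uint8, blue, green, red), "depth" (480x640 float32, m along the optical axis (not along the pixel's ray), 0 where there is no reading), "fx", "fy", "cx", "cy" (pixels), "R" (3x3) and "t" (3): a world point X has camera coordinates R X + t. Camera axes: x right, y down, z forward; pixel columns grow to the right and rows downward; lengths in m; the calibration is good to about 2 mm. A picture is of the moment at which its call begins.
- job_done(): hands the job in; it is judged then, once.
Trained networks look in a picture, given as the dict that the camera call returned (one of the last four; its "shot" number tells which), for a name from the list of things; names that differ only in an ending like _2 or _b are one class to them, and where a whole thing is asked for, a point or a joint stands for the part that bears it (a point fixed in the world has none). Each returns a list of dicts, best first, with "p" (0 to 1); they miss things now and then, are a little off and sometimes report something else, mostly with a low value. They report only what shows in the picture. A call takes as long as a camera call. They do not tell look-alikes from the thing itself.
- recognise(name, picture): "rect" ([centre column, centre row, width, height] in pixels, round what is visible of it).
- regions_of(name, picture): "pixels" (480x640 bool, what is visible of it) and "rect" ([centre column, centre row, width, height] in pixels, round what is visible of it).
The state is a dict: "time": time; "joint_pos": joint angles; "joint_vel": joint speeds; "joint_efforts": joint torques, N m; "tool_pos": TCP position; "tool_rot": TCP orientation; "contact_force": force on the tool from outside, world axes, zero at the start; "ft_torque": the same for the moment, N m; "gripper_width": opening from 0.0 (shut) to 1.0 (fully open); "grasp_force": force on a finger pad.
Only numpy, scipy, OpenCV 4.12 (cv2) and the standard library are available. Lean on these libraries where they do the work, as an engineer would, in place of code of your own. Each camera call takes 0.05 s, during which the arm holds its last target. There are 200 camera calls.

## Task

Pack the order into the open carton, one thing after another in this order: first the white foam block, the same way up as it stands now, straight across the middle of the carton so that it divides it midway between the two stickers; then the cactus in the terracotta pot upright in the middle of the green sticker; then the black pot upright in the middle of the orange sticker; and last the blue tin upright on the middle of the foam block's top. Leave the white pot and the tape roll where they are.

Things in the scene. Friction and masses are not known exactly. Their poses are not given: they have to be found in the camera images.
- carton: Open shallow cardboard carton fixed to the table, outside 310 mm long (its x), 210 mm wide (its y), 50 mm high (z up); walls and floor 5 mm thick. Origin: centre of its underside; the inner floor is 5 mm above it. Its place and yaw vary.
- green_sticker: Green round sticker, 70 mm across, 1 mm thick (look only), on the carton's inner floor in the middle of one half, 83 mm from the carton's centre along its length. Origin: its centre at floor level. The green and orange stickers may be at either end.
- orange_sticker: Orange round sticker, 70 mm across, 1 mm thick (look only), on the carton's inner floor in the middle of the other half, 83 mm from the carton's centre along its length. Origin: its centre at floor level.
- foam_block: Loose white block of stiff packing foam, 110 mm long (its x), 45 mm thick (its y), 50 mm high (its z, up), about 25 g. Origin: centre of its underside. It goes into the carton with its length across the carton's length.
- cactus_pot: Loose round terracotta pot with a green ball cactus: pot 52 mm high, foot 48 mm and top 60 mm across, the top 24 mm a straight band to grip; the cactus is 36 mm across, its yellow flower topping out 85 mm above the table. About 160 g. Its origin is the centre of its underside, z up along its axis.
- black_pot: Loose round black plastic pot with a pale green rosette plant: pot 52 mm high, foot 46 mm and top 58 mm across, the top 24 mm a straight band to grip; the leaves lie inside the pot's rim and end about 75 mm above the table. About 140 g. Its origin is the centre of its underside, z up along its axis.
- blue_tin: Loose closed round blue tin with a thin steel ring near its top, 44 mm across, 40 mm high, about 90 g. Its origin is the centre of its underside, z up along its axis.
- white_pot: Loose round white ceramic pot with a pink rosette plant, 60 mm across, 75 mm high; not part of the order, stays where it is. Its origin is the centre of its underside, z up along its axis.
- tape_roll: Loose roll of yellow tape lying flat, 80 mm outside diameter, 45 mm high, with a cardboard core; not part of the order, stays where it is. Its origin is the centre of its underside, z up along its axis.
Things that resemble listed ones, but are neither listed nor needed, are in the scene too. Of the things like the blue_tin, leave any that is pink; of the rest the smaller one is meant.

How it is judged:
On the way, in this order (a step that is already met when the one before it is completed fails the run):
1. the foam block stands across the middle of the carton, let go (horizontal distance between foam_block and carton below 0.012 m and angle between the x axis of foam_block and the y axis of carton, either way round below 0.15 rad and z of foam_block in the frame of carton below 0.012 m and angle between foam_block's own z axis and vertical below 0.1 rad and contact force between the fingers and foam_block below 0.05 N), for 0.2 s.
2. the cactus pot stands on the green sticker, let go (horizontal distance between cactus_pot and green_sticker below 0.015 m and z of cactus_pot in the frame of carton below 0.012 m and angle between cactus_pot's own z axis and vertical below 0.12 rad and contact force between the fingers and cactus_pot below 0.05 N), for 0.2 s.
3. the black pot stands on the orange sticker, let go (horizontal distance between black_pot and orange_sticker below 0.015 m and z of black_pot in the frame of carton below 0.012 m and angle between black_pot's own z axis and vertical below 0.12 rad and contact force between the fingers and black_pot below 0.05 N), for 0.2 s.
4. the blue tin stands on the foam block, let go (horizontal distance between blue_tin and foam_block below 0.012 m and z of blue_tin in the frame of foam_block between 0.045 and 0.056 m and angle between blue_tin's own z axis and vertical below 0.12 rad and contact force between the fingers and blue_tin below 0.05 N), for 0.2 s.
At the end, for the whole second after the job is handed in: On the carton floor: foam within 12 mm of the centre, level, same way up, within 0.15 rad of square across; cactus pot on green, black pot on orange, within 15 mm of the sticker centres, tilt under 0.12 rad; blue tin upright on the foam within 12 mm of its middle; all released and at rest (horizontal distance between foam_block and carton below 0.012 m and angle between the x axis of foam_block and the y axis of carton, either way round below 0.15 rad and z of each of foam_block, cactus_pot, black_pot in the frame of carton below 0.012 m and angle between foam_block's own z axis and vertical below 0.1 rad and horizontal distance between cactus_pot and green_sticker below 0.015 m and angle between each of cactus_pot, black_pot, blue_tin's own z axis and vertical below 0.12 rad and horizontal distance between black_pot and orange_sticker below 0.015 m and horizontal distance between blue_tin and foam_block below 0.012 m and z of blue_tin in the frame of foam_block between 0.045 and 0.056 m and linear speed of each of foam_block, cactus_pot, black_pot, blue_tin below 0.02 m/s and angular speed of each of foam_block, cactus_pot, black_pot, blue_tin below 0.2 rad/s); the robot touches nothing.
It fails at once if the white pot is disturbed (moved over 30 mm or tipped) (distance of white_pot from where it was at the start of the episode above 0.03 m or angle between white_pot's own z axis and vertical above 0.5 rad).
It fails at once if the tape roll is disturbed (moved over 30 mm) (distance of tape_roll from where it was at the start of the episode above 0.03 m).
It also fails if it takes over 120 s, if anything falls off the work surface, if the arm or the gripper's body presses on something with over 40 N, if the wrist force passes 120 N, or if a joint passes its speed limit or range.

## Working session

There is one attempt and no reset: what is moved stays moved. The work goes in short steps, Python scripts to look and compute and a tool call to move; the robot and the scene stay as the last step left them, time stands still between calls to the robot, and variables do not carry over. Pictures are saved under pics/ and viewed, at most 14 in all, crops included, and the job is handed in when it is done.

Besides the shell and the picture viewer there is one more tool, called after ">>>" as name(argument=value, ...), one argument or row to a line, values as JSON. jog_arm: Moves the arm, as the interface text tells. Its arguments: {"type":"object","properties":{"moves":{"type":"array"}},"required":["moves"]}

```bash
ls; mkdir -p pics
cat > h.py <<'E'
from plant import *
import numpy as np, cv2
def world(f,mask=None):
    d=f["depth"];v,u=np.indices(d.shape)
    P=np.stack([(u-f["cx"])*d/f["fx"],(v-f["cy"])*d/f["fy"],d],-1)
    return (P-f["t"])@f["R"]   # R^T(P-t)
E
python3 - <<'E'
from h import *
s=state();print({k:np.round(v,3).tolist() for k,v in s.items()})
for n in("scene","top"):
    f=grab_frame(n);cv2.imwrite(f"pics/{n}0.png",f["color"]);np.savez(f"{n}0.npz",**f)
    W=world(f)
    for o in "carton green_sticker orange_sticker foam_block cactus_pot black_pot blue_tin white_pot tape_roll".split():
        for r in regions_of(o,f):
            m=r["pixels"]&(f["depth"]>0)
            if m.sum()<5: continue
            p=W[m];zt=np.percentile(p[:,2],95)
            print(n,o,round(r["p"],2),np.round(r["rect"]).tolist(),"med",np.median(p,0).round(3),"mid",((p.min(0)+p.max(0))/2).round(3),"ztop",zt.round(3))
E
```

```text
pics
{'time': 0.0, 'joint_pos': [1.055, 0.053, 1.614, 0.0, 1.476, -0.119], 'joint_vel': [-0.001, -0.0, 0.001, -0.001, 0.002, -0.001], 'joint_efforts': [0.003, -39.367, -37.019, 0.0, 0.007, 0.0], 'tool_pos': [0.241, 0.576, 0.23], 'tool_rot': [-0.0, 0.197, 0.98, -0.001], 'contact_force': [-0.422, 0.289, 0.96], 'ft_torque': [-0.069, -0.047, 0.017], 'grasp_force': 0.0, 'gripper_width': 1.004}
scene carton 0.69 [306.0, 267.0, 124.0, 94.0] med [ 0.56  -0.024  0.007] mid [ 0.572 -0.041  0.048] ztop 0.049
scene green_sticker 0.56 [288.0, 254.0, 26.0, 16.0] med [ 0.486 -0.035  0.005] mid [ 0.485 -0.034  0.005] ztop 0.008
scene green_sticker 0.21 [320.0, 288.0, 26.0, 21.0] med [ 0.652 -0.028  0.005] mid [ 0.669 -0.029  0.026] ztop 0.009
scene orange_sticker 0.63 [320.0, 286.0, 28.0, 17.0] med [ 0.652 -0.027  0.005] mid [ 0.668 -0.029  0.026] ztop 0.009
scene foam_block 0.67 [370.0, 209.0, 16.0, 32.0] med [0.464 0.278 0.047] mid [0.41  0.316 0.026] ztop 0.052
scene cactus_pot 0.88 [156.0, 301.0, 25.0, 33.0] med [ 0.513 -0.424  0.05 ] mid [ 0.472 -0.421  0.04 ] ztop 0.078
scene cactus_pot 0.48 [
[... 1562 characters left out ...]
ed [ 0.493 -0.414  0.055] mid [ 0.496 -0.43   0.043] ztop 0.081
top blue_tin 0.96 [134.0, 269.0, 25.0, 20.0] med [0.501 0.428 0.04 ] mid [0.502 0.437 0.023] ztop 0.044
top blue_tin 0.9 [94.0, 269.0, 23.0, 21.0] med [0.492 0.507 0.04 ] mid [0.493 0.521 0.024] ztop 0.045
top blue_tin 0.66 [135.0, 313.0, 35.0, 32.0] med [0.402 0.419 0.055] mid [0.403 0.425 0.028] ztop 0.059
top white_pot 0.79 [199.0, 211.0, 35.0, 28.0] med [0.61  0.289 0.055] mid [0.618 0.292 0.038] ztop 0.074
top tape_roll 0.93 [486.0, 288.0, 45.0, 38.0] med [ 0.44  -0.314  0.044] mid [ 0.442 -0.318  0.024] ztop 0.049
top tape_roll 0.61 [538.0, 263.0, 36.0, 25.0] med [ 0.493 -0.414  0.055] mid [ 0.495 -0.432  0.042] ztop 0.082
```

View pics/top0.png

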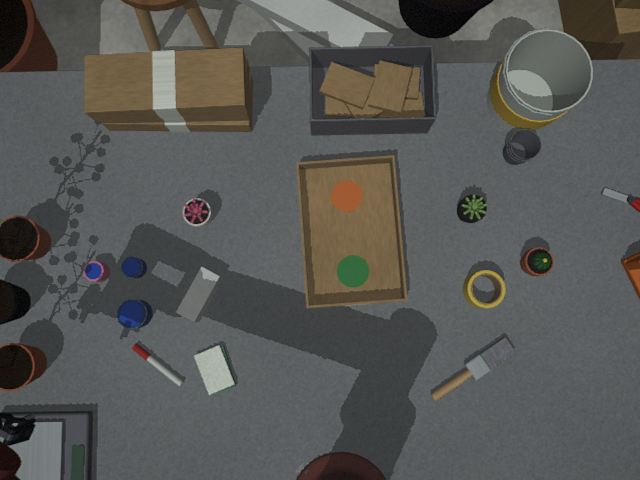

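Run:
```python
from h import *
f=dict(np.load("top0.npz"));W=world(f);d=f["depth"]>0
def rect(name,m):
    p=W[m&d];xy=(p[:,:2]*1000).astype(np.float32)
    r=cv2.minAreaRect(xy);print(name,m.sum(),"rect",np.round(r[0],1),np.round(r[1],1),round(r[2],1),"mean",xy.mean(0).round(1),"z",np.median(p[:,2]).round(4))
v,u=np.indices(d.shape)
def box(c,r,w,h): return (abs(u-c)<=w)&(abs(v-r)<=h)
Z=W[...,2]
rect("foamtop",box(200,293,40,40)&(Z>.043)&(Z<.06))
rect("rim",box(350,233,70,90)&(Z>.043)&(Z<.06))
rect("floorbox",box(350,233,70,90)&(Z>.0035)&(Z<.012))
for n,c,r,z0 in(("cactusrim",539,265,.045),("blackrim",471,210,.045),("tin A",134,269,.035),("tin B",94,269,.035),("tinC",135,313,.045)):
    m=box(c,r,24,22)&(Z>z0)&d; rect(n,m)
    xy=(W[m][:,:2]*1000).astype(np.float32);print("  circle",cv2.minEnclosingCircle(xy))
g=lambda x0,y0,x1,y1,k:cv2.resize(f["color"][y0:y1,x0:x1],None,fx=k,fy=k,interpolation=cv2.INTER_CUBIC)
cv2.imwrite("pics/cropL.png",g(70,180,240,340,3.7))
```

```text
foamtop 1162 rect [440.4 289.4] [ 46.7 110.3] 60.5 mean [440.  288.8] z 0.0507
rim 1323 rect [568.2 -33. ] [312.1 210.7] 3.2 mean [573.1 -37.4] z 0.0508
floorbox 12434 rect [571.6 -34.5] [310.4 396.9] 89.0 mean [568.9 -33.5] z 0.0063
cactusrim 681 rect [ 495.7 -422.5] [59.1 58.4] 86.0 mean [ 494.9 -418.1] z 0.056
  circle ((495.7789306640625, -422.79473876953125), 30.844772338867188)
blackrim 602 rect [ 611.  -289.9] [56.  56.9] 42.7 mean [ 609.1 -287.9] z 0.0615
  circle ((610.699951171875, -290.0107116699219), 29.13933563232422)
tin A 343 rect [501.4 431.6] [43.  42.6] 15.0 mean [500.5 430.9] z 0.0411
  circle ((500.47021484375, 432.0071105957031), 22.645099639892578)
tin B 343 rect [492.3 512.1] [42.4 44.1] 0.5 mean [492.9 511.3] z 0.0412
  circle ((493.6302795410156, 511.6286926269531), 22.773147583007812)
tinC 682 rect [402.5 425.4] [58.4 59.3] 2.2 mean [402.4 424.3] z 0.0557
  circle ((402.0152893066406, 425.8448181152344), 31.006868362426758)
```

View pics/cropL.png

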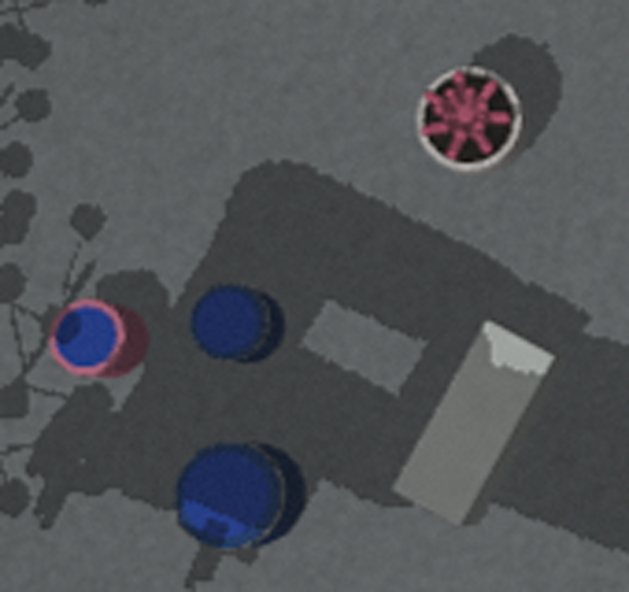

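The top view shows tin candidates A (134,269), plain blue and about 43 mm across, B (94,271), with a pink body, and C (134,314), plain blue and about 59 mm across. A is meant, because it is not pink and is the smaller of the other two. The crop confirms this. Foam is at (200,293), cactus (539,262), black pot (472,208), green sticker (352,271) and orange sticker (347,196).

```bash
cat >> h.py <<'E'
from scipy.spatial.transform import Rotation as Ro
def go(x,y,z,yaw,s=None):
    "mm, deg of tool y in world: prints turn (rad, tool) to do first, then shift in cm along tool axes"
    s=s or state();q=s["tool_rot"];R=Ro.from_quat([q[1],q[2],q[3],q[0]])
    a=np.radians(yaw);Y=np.array([np.cos(a),np.sin(a),0]);Z=np.array([0,0,-1.]);T=np.c_[np.cross(Y,Z),Y,Z]
    p=np.array(s["tool_pos"])*1000
    print("t",round(s["time"],2),"tcp",p.round(1),"w",round(float(s["gripper_width"]),3),"turn",(R.inv()*Ro.from_matrix(T)).as_rotvec().round(3),"shift cm",(T.T@(np.array([x,y,z])-p)/10).round(2))
E
python3 - <<'E'
from h import *
go(440.4,289.4,180,60.5)
E
```

```text
t 1.0 tcp [241.5 576.4 231.3] w 1.003 turn [0.    0.    0.118] shift cm [-31.44 -15.19   5.13]
```

>>> jog_arm(
  moves=[
    [[8.54,0,0,0,0,0,0.118],[8.54,-3.14,-1.52,0.5,0,0,0],[8.54,-3.14,-1.52,0.5,0,0,0],[8.54,-3.14,-1.52,0.5,0,0,0],[8.54,-3.14,-1.52,0.5,0,0,0],[8.54,-3.14,-1.52,0.5,0,0,0],[8.54,-3.14,-1.52,0.5,0,0,0],[8.54,-3.14,-1.52,0.5,0,0,0],[8.54,-3.14,-1.52,0.5,0,0,0],[8.54,-3.14,-1.52,0.5,0,0,0],[8.54,-3.14,-1.52,0.5,0,0,0],[8.54,0,0,0,0,0,0],[8.54,0,0,0,0,0,0]],
  ],
)

```text
time: 2.08
tool_pos: [0.4406, 0.2883, 0.181]
tool_rot: [-0.0, 0.256, 0.967, -0.0]
contact_force: [-0.5, 0.5, -0.4]
gripper_width: 0.998
grasp_force: 0.0
```

Run:
```python
from h import *
go(440.4,289.4,15,60.5)
f=grab_frame("wrist");cv2.imwrite("pics/w1.png",f["color"]);W=world(f);d=f["depth"]>0
for r in regions_of("foam_block",f):
    m=r["pixels"]&d;p=W[m];print(r["p"],r["rect"],m.sum())
    t=p[(p[:,2]>.04)&(p[:,2]<.06)]
    if len(t)>5: print(cv2.minAreaRect((t[:,:2]*1000).astype(np.float32)),np.median(t[:,2]),"p1-99",np.percentile(t,[1,99],axis=0))
```

```text
t 2.08 tcp [440.6 288.3 181. ] w 0.998 turn [-0.    -0.001 -0.003] shift cm [ 0.07  0.09 16.6 ]
0.84 [329.5, 219.6, 68.2, 152.6] 9448
((439.50762939453125, 291.0834655761719), (45.10330581665039, 110.0120849609375), 60.726070404052734) 0.04970521527251709 p1-99 [[0.38669621 0.25228781 0.04779412]
 [0.49041536 0.33116081 0.05132416]]
```

View pics/w1.png

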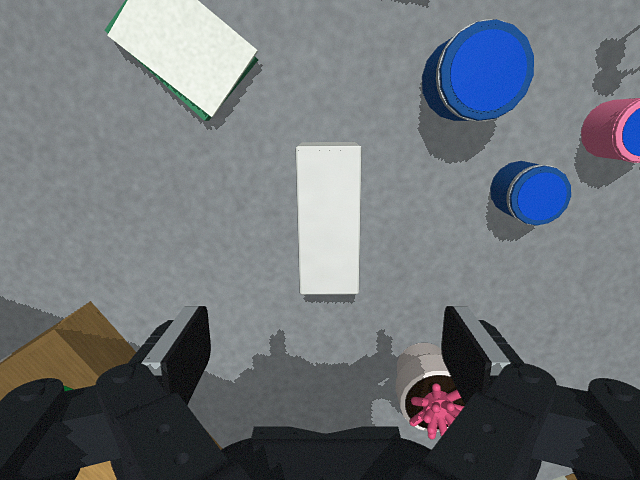

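The picture shows the foam block at (329,220), square between the open fingers, with a green book and the tins well clear. The wrist view agrees with the top view to 2 mm and gives a top height of 50 mm.

>>> jog_arm(
  moves=[
    [[8.54,0.15,0.15,2.8,0,0,0],[8.54,0,0,2.8,0,0,0],[8.54,0,0,2.8,0,0,0],[8.54,0,0,2.8,0,0,0],[8.54,0,0,2.8,0,0,0],[8.54,0,0,2.6,0,0,0],[8.54,0,0,0,0,0,0],[4,0,0,0,0,0,0],[4,0,0,0,0,0,0],[4,0,0,0,0,0,0],[4,0,0,0,0,0,0],[4,0,0,0,0,0,0],[4,0,0,0,0,0,0],[4,0,0,0,0,0,0],[4,0,0,0,0,0,0],[4,0,0,0,0,0,0]],
  ],
)

```text
time: 3.52
tool_pos: [0.4414, 0.2928, 0.0181]
tool_rot: [0.002, 0.255, 0.967, 0.002]
contact_force: [0.2, 1.2, 6.2]
gripper_width: 0.52
grasp_force: 63.0
```

>>> jog_arm(
  moves=[
    [[4,0,0,-2.5,0,0,0],[4,0,0,-2.5,0,0,0],[4,0,0,-2.5,0,0,0],[4,0,0,-2.5,0,0,0],[4,0,0,0,0,0,0.1],[4,0,0,0,0,0,0.1],[4,0,0,0,0,0,0.1],[4,0,0,0,0,0,0.1],[4,0,0,0,0,0,0.1],[4,0,0,0,0,0,0.1],[4,0,0,0,0,0,0.1],[4,0,0,0,0,0,0.1],[4,0,0,0,0,0,0.1],[4,0,0,0,0,0,0.1],[4,0,0,0,0,0,0],[4,0,0,0,0,0,0],[4,0,0,0,0,0,0]],
  ],
)

```text
time: 4.93
tool_pos: [0.4395, 0.2916, 0.1156]
tool_rot: [0.0, 0.686, 0.727, 0.0]
contact_force: [0.2, 0.1, -0.2]
gripper_width: 0.517
grasp_force: 62.4
```

Run:
```python
from h import *
go(568.3,-32.8,116,3.2)
f=grab_frame("wrist");W=world(f);d=f["depth"]>0
p=state()["tool_pos"]
for r in regions_of("foam_block",f):
    m=r["pixels"]&d;q=W[m];print(r["p"],r["rect"])
    t=q[q[:,2]>np.percentile(q[:,2],90)-.005]
    print(cv2.minAreaRect((t[:,:2]*1000).astype(np.float32)),np.median(t[:,2]))
```

```text
t 4.93 tcp [439.5 291.6 115.6] w 0.517 turn [ 0.    -0.     0.002] shift cm [-33.1   11.05  -0.04]
0.84 [327.1, 301.2, 159.2, 265.2]
((438.3875427246094, 304.2332763671875), (45.329734802246094, 84.94661712646484), 3.423616886138916) 0.1473564477289047
```

The foam sits centred in the grip, with its underside 18 mm below the TCP.

>>> jog_arm(
  moves=[
    [[4,-2.36,0.79,0,0,0,0],[4,-2.36,0.79,0,0,0,0],[4,-2.36,0.79,0,0,0,0],[4,-2.36,0.79,0,0,0,0],[4,-2.36,0.79,0,0,0,0],[4,-2.36,0.79,0,0,0,0],[4,-2.36,0.79,0,0,0,0],[4,-2.36,0.79,0,0,0,0],[4,-2.36,0.79,0,0,0,0],[4,-2.36,0.79,0,0,0,0],[4,-2.36,0.79,0,0,0,0],[4,-2.36,0.79,0,0,0,0],[4,-2.36,0.79,0,0,0,0],[4,-2.36,0.79,0,0,0,0],[4,0,0,0,0,0,0],[4,0,0,0,0,0,0],[4,0,0,0,0,0,0]],
  ],
)

```text
time: 6.45
tool_pos: [0.568, -0.0318, 0.1151]
tool_rot: [-0.0, 0.687, 0.727, -0.0]
contact_force: [-0.4, -0.1, -0.5]
gripper_width: 0.514
grasp_force: 62.4
```

Run:
```python
from h import *
go(568.3,-32.8,24,3.2)
f=grab_frame("wrist");cv2.imwrite("pics/w2.png",f["color"]);W=world(f);d=f["depth"]>0
for n in("green_sticker","orange_sticker","carton","foam_block"):
  for r in regions_of(n,f):
    q=W[r["pixels"]&d];print(n,r["p"],r["rect"],cv2.minEnclosingCircle((q[:,:2]*1000).astype(np.float32)),np.median(q[:,2]))
f=grab_frame("top");W=world(f);v,u=np.indices(W.shape[:2])
for n in("green_sticker","orange_sticker","foam_block"):
  for r in regions_of(n,f):
    q=W[r["pixels"]&(f["depth"]>0)];print(n,r["p"],cv2.minEnclosingCircle((q[:,:2]*1000).astype(np.float32)),cv2.minAreaRect((q[:,:2]*1000).astype(np.float32)),np.median(q[:,2]))
```

```text
t 6.45 tcp [568.  -31.8 115.1] w 0.514 turn [-0.001 -0.001  0.   ] shift cm [-0.1   0.02  9.11]
green_sticker 0.64 [198.9, 233.9, 101.8, 101.8] ((483.6224365234375, -36.1862678527832), 35.78335952758789) 0.005838071355176791
orange_sticker 0.9 [452.2, 233.2, 107.2, 104.3] ((633.1348876953125, -16.9398250579834), 55.63003158569336) 0.0056981953274197455
carton 0.95 [322.1, 233.8, 635.7, 362.7] ((567.1095581054688, -54.210960388183594), 218.24635314941406) 0.005383349233085205
carton 0.55 [326.9, 299.5, 157.9, 268.4] ((554.5069580078125, -82.13851928710938), 110.65116882324219) 0.14672904057226666
foam_block 0.65 [327.5, 300.1, 157.4, 265.8] ((585.5501708984375, -79.25372314453125), 109.39993286132812) 0.14673450676302074
orange_sticker 0.59 ((545.643798828125, -32.737953186035156), 55.56222915649414) ((544.6209716796875, -35.93696594238281), (98.68426513671875, 63.566410064697266), 79.3260726928711) 0.1472470807149847
foam_block 0.79 ((536.3023681640625, -32.791141510009766), 56.909339904785156) ((536.363525390625, -34.37880325317383), (98.66012573242188, 64.84581756591797), 79.29450225830078) 0.14715305251526828
```

View pics/w2.png

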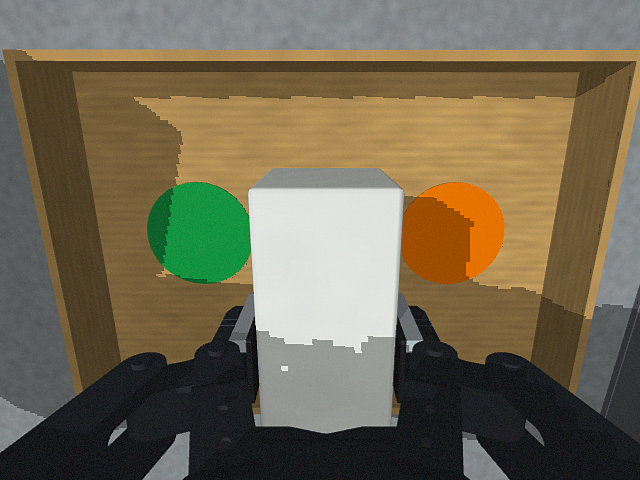

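The picture shows the foam (325,300) held square over the carton, midway between the green (199,233) and orange (453,233) stickers. I'll lower it and release.

>>> jog_arm(
  moves=[
    [[4,-0.1,0,2,0,0,0],[4,0,0,2,0,0,0],[4,0,0,2,0,0,0],[4,0,0,1.5,0,0,0],[4,0,0,1,0,0,0],[4,0,0,0.6,0,0,0],[4,0,0,0,0,0,0],[4,0,0,0,0,0,0],[7,0,0,0,0,0,0],[7,0,0,0,0,0,0],[7,0,0,0,0,0,0],[7,0,0,0,0,0,0],[7,0,0,0,0,0,0],[7,0,0,-1,0,0,0],[7,0,0,-3,0,0,0],[7,0,0,-3,0,0,0],[7,0,0,-3,0,0,0],[7,0,0,-3,0,0,0],[7,0,0,-3,0,0,0],[7,0,0,0,0,0,0]],
  ],
)

```text
time: 8.57
tool_pos: [0.5724, -0.0338, 0.1935]
tool_rot: [0.006, 0.687, 0.727, 0.004]
contact_force: [1.3, -0.8, 0.8]
gripper_width: 0.822
grasp_force: 0.0
```

Run:
```python
from h import *
f=grab_frame("wrist");W=world(f);d=f["depth"]>0
for n in("green_sticker","orange_sticker","foam_block"):
  for r in regions_of(n,f)[:1]:
    q=W[r["pixels"]&d];
    if n[0]=="f": q=q[q[:,2]>.048]
    x=(q[:,:2]*1000).astype(np.float32);print(n,r["p"],r["rect"],cv2.minAreaRect(x),np.median(q[:,2]))
go(495.7,-422.6,180,3.2)
```

```text
green_sticker 0.83 [219.7, 205.8, 84.0, 82.7] ((484.2496032714844, -35.76710510253906), (69.32516479492188, 69.4291763305664), 35.610591888427734) 0.005842751275362908
orange_sticker 0.73 [414.4, 204.8, 87.1, 86.7] ((650.0758056640625, -26.570655822753906), (68.92494201660156, 69.36598205566406), 66.26292419433594) 0.005713528055723702
foam_block 0.6 [320.4, 217.0, 69.8, 148.0] ((568.4559936523438, -32.98054885864258), (45.030029296875, 109.37261199951172), 3.0677552223205566) 0.05473303512766785
t 8.77 tcp [567.7 -33.  183.4] w 0.822 turn [-0.002 -0.     0.   ] shift cm [-38.5   -9.36   0.34]
```

The foam is placed, about 2 mm from the midpoint and square to 0.1°. Next is the cactus.

>>> jog_arm(
  moves=[
    [[8.54,-2.75,-0.67,0,0,0,0],[8.54,-2.75,-0.67,0,0,0,0],[8.54,-2.75,-0.67,0,0,0,0],[8.54,-2.75,-0.67,0,0,0,0],[8.54,-2.75,-0.67,0,0,0,0],[8.54,-2.75,-0.67,0,0,0,0],[8.54,-2.75,-0.67,0,0,0,0],[8.54,-2.75,-0.67,0,0,0,0],[8.54,-2.75,-0.67,0,0,0,0],[8.54,-2.75,-0.67,0,0,0,0],[8.54,-2.75,-0.67,0,0,0,0],[8.54,-2.75,-0.67,0,0,0,0],[8.54,-2.75,-0.67,0,0,0,0],[8.54,-2.75,-0.67,0,0,0,0],[8.54,0,0,0,0,0,0],[8.54,0,0,0,0,0,0],[8.54,0,0,0,0,0,0]],
  ],
)

```text
time: 10.18
tool_pos: [0.4957, -0.4218, 0.1823]
tool_rot: [-0.002, 0.687, 0.727, 0.0]
contact_force: [-0.1, -0.3, -0.3]
gripper_width: 0.998
grasp_force: 0.0
```

```bash
cat >> h.py <<'E'
def look(n,zlo,zhi,cam="wrist",save=None):
    f=grab_frame(cam);W=world(f);d=f["depth"]>0
    if save: cv2.imwrite(save,f["color"])
    for r in regions_of(n,f):
        q=W[r["pixels"]&d];print(n,round(r["p"],2),np.round(r["rect"]).tolist(),"ztop",q[:,2].max().round(4))
        q=q[(q[:,2]>zlo)&(q[:,2]<zhi)]
        if len(q)>5:
            x=(q[:,:2]*1000).astype(np.float32);print("   circle",cv2.minEnclosingCircle(x),cv2.minAreaRect(x)[:2],"z",np.median(q[:,2]).round(4))
E
python3 - <<'E'
from h import *
look("cactus_pot",.047,.06,save="pics/w3.png")
go(495.7,-422.6,18,3.2)
E
```

```text
cactus_pot 0.8 [326.0, 224.0, 82.0, 83.0] ztop 0.0853
   circle ((494.9608459472656, -421.62237548828125), 29.949535369873047) ((495.08062744140625, -421.5877685546875), (58.96894836425781, 59.28482437133789)) z 0.0524
t 10.28 tcp [ 496.3 -421.4  183.2] w 0.999 turn [-0.001 -0.002  0.001] shift cm [-0.12 -0.06 16.52]
```

View pics/w3.png

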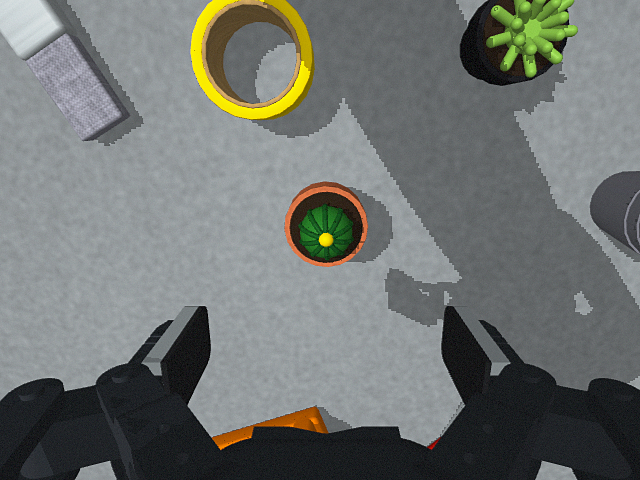

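The picture shows the cactus pot at (326,224), upright between the fingers, with the tape roll at (252,56) clear. Rim height is 52 mm and the top is 85 mm.

>>> jog_arm(
  moves=[
    [[8.54,-0.06,-0.1,2.8,0,0,0],[8.54,0,0,2.8,0,0,0],[8.54,0,0,2.8,0,0,0],[8.54,0,0,2.8,0,0,0],[8.54,0,0,2.8,0,0,0],[8.54,0,0,2.5,0,0,0],[8.54,0,0,0,0,0,0],[8.54,0,0,0,0,0,0],[5.4,0,0,0,0,0,0],[5.4,0,0,0,0,0,0],[5.4,0,0,0,0,0,0],[5.4,0,0,0,0,0,0],[5.4,0,0,0,0,0,0],[5.4,0,0,0,0,0,0],[5.4,0,0,0,0,0,0],[5.4,0,0,-1,0,0,0],[5.4,0,0,-2.5,0,0,0],[5.4,0,0,-2.5,0,0,0],[5.4,0,0,-2.5,0,0,0],[5.4,0,0,-2.5,0,0,0]],
  ],
)

```text
time: 11.95
tool_pos: [0.4949, -0.423, 0.1306]
tool_rot: [-0.0, 0.687, 0.727, 0.0]
contact_force: [0.6, -0.5, -1.3]
gripper_width: 0.674
grasp_force: 64.5
```

>>> jog_arm(
  moves=[
    [[5.4,0,0,0,0,0,-0.11],[5.4,0,0,0,0,0,-0.11],[5.4,0,0,0,0,0,-0.11],[5.4,0,0,0,0,0,-0.11],[5.4,0,0,0,0,0,-0.11],[5.4,0,0,0,0,0,-0.11],[5.4,0,0,0,0,0,-0.11],[5.4,0,0,0,0,0,-0.11],[5.4,0,0,0,0,0,-0.11],[5.4,0,0,0,0,0,-0.11],[5.4,0,0,0,0,0,-0.11],[5.4,0,0,0,0,0,-0.11],[5.4,0,0,0,0,0,-0.11],[5.4,0,0,0,0,0,-0.11],[5.4,0,0,0,0,0,-0.03],[5.4,0,0,0,0,0,0],[5.4,0,0,0,0,0,0],[5.4,0,0,0,0,0,0]],
  ],
)

```text
time: 13.45
tool_pos: [0.4952, -0.4233, 0.1294]
tool_rot: [-0.0, -0.027, 1.0, 0.0]
contact_force: [0.3, 0.1, -1.9]
gripper_width: 0.676
grasp_force: 64.4
```

Run:
```python
from h import *
s=state();print(s["tool_pos"],s["grasp_force"])
look("cactus_pot",.1,.25,save="pics/w4.png")
go(485,-36.5,130,93.2)
```

```text
[ 0.49519143 -0.42329618  0.12942658] 64.42960023880005
cactus_pot 0.65 [324.0, 334.0, 178.0, 198.0] ztop 0.203
   circle ((491.8941650390625, -423.3945007324219), 30.280391693115234) ((487.3520812988281, -423.7776184082031), (51.40806579589844, 57.55466079711914)) z 0.1603
t 13.55 tcp [ 495.3 -423.4  129.4] w 0.673 turn [ 0.    -0.    -0.001] shift cm [-1.14 38.68 -0.06]
```

View pics/w4.png

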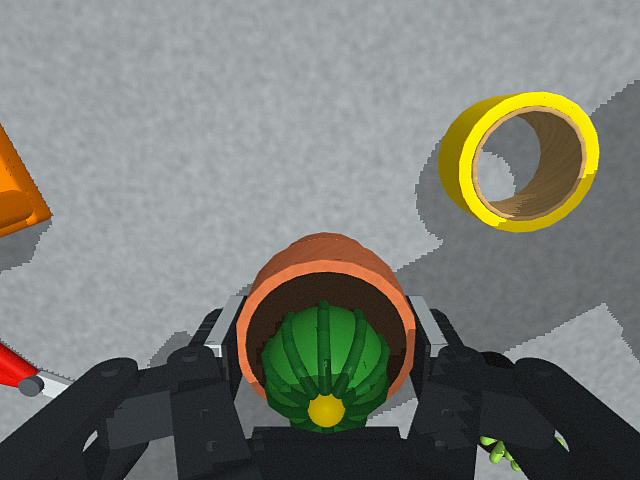

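The picture shows the pot upright in the pads at (325,340), with its rim centre about 3 mm ahead of the TCP.

>>> jog_arm(
  moves=[
    [[5.4,-0.06,2.58,0,0,0,0],[5.4,-0.06,2.58,0,0,0,0],[5.4,-0.06,2.58,0,0,0,0],[5.4,-0.06,2.58,0,0,0,0],[5.4,-0.06,2.58,0,0,0,0],[5.4,-0.06,2.58,0,0,0,0],[5.4,-0.06,2.58,0,0,0,0],[5.4,-0.06,2.58,0,0,0,0],[5.4,-0.06,2.58,0,0,0,0],[5.4,-0.06,2.58,0,0,0,0],[5.4,-0.06,2.58,0,0,0,0],[5.4,-0.06,2.58,0,0,0,0],[5.4,-0.06,2.58,0,0,0,0],[5.4,-0.06,2.58,0,0,0,0],[5.4,-0.06,2.58,0,0,0,0],[5.4,0,0,0,0,0,0],[5.4,0,0,0,0,0,0],[5.4,0,0,0,0,0,0]],
  ],
)

```text
time: 15.05
tool_pos: [0.4831, -0.0369, 0.1295]
tool_rot: [0.0, -0.028, 1.0, -0.0]
contact_force: [0.9, -0.7, -1.8]
gripper_width: 0.674
grasp_force: 64.9
```

Run:
```python
from h import *
for cam in("wrist","top","scene"):
    f=grab_frame(cam);W=world(f);d=f["depth"]>0
    for r in regions_of("cactus_pot",f)[:2]:
        q=W[r["pixels"]&d];c=f["color"][r["pixels"]&d].astype(int)
        red=(c[:,2]>1.5*c[:,1])&(c[:,2]>60)
        yel=(c[:,2]>150)&(c[:,1]>150)
        h=np.histogram(q[red,2],bins=np.arange(.09,.22,.004))
        print(cam,r["p"],r["rect"],"terracotta z 1,50,90,97%",np.percentile(q[red,2],[1,50,90,97]).round(4) if red.sum() else "", "yellow",np.median(q[yel],0) if yel.sum() else "")
        t=q[red];t=t[t[:,2]>np.percentile(t[:,2],97)-.006];print(cv2.minEnclosingCircle((t[:,:2]*1000).astype(np.float32)))
go(486.5,-36.5,24,93.2)
```

```text
wrist 0.97 [323.2, 331.9, 174.0, 202.5] terracotta z 1,50,90,97% [0.1115 0.158  0.1592 0.1596] yellow [ 0.47819943 -0.03652229  0.18998429]
((480.20208740234375, -37.692665100097656), 30.70507049560547)
scene 0.87 [286.3, 215.2, 17.6, 27.5] terracotta z 1,50,90,97% [0.1071 0.1374 0.1558 0.1581] yellow 
((493.5457763671875, -37.68931198120117), 26.885637283325195)
t 15.35 tcp [483.  -37.2 129.3] w 0.672 turn [-0.    -0.    -0.002] shift cm [-0.35  0.05 10.53]
```

>>> jog_arm(
  moves=[
    [[5.4,-0.35,0.05,2,0,0,0],[5.4,0,0,2.2,0,0,0],[5.4,0,0,2.2,0,0,0],[5.4,0,0,1.7,0,0,0],[5.4,0,0,1.2,0,0,0],[5.4,0,0,0.8,0,0,0],[5.4,0,0,0,0,0,0],[5.4,0,0,0,0,0,0],[5.4,0,0,0,0,0,0]],
  ],
)

```text
time: 16.1
tool_pos: [0.4871, -0.0361, 0.0289]
tool_rot: [0.001, -0.027, 1.0, -0.0]
contact_force: [0.1, 0.5, -1.2]
gripper_width: 0.673
grasp_force: 65.2
```

>>> jog_arm(
  moves=[
    [[5.4,0,0,0.15,0,0,0],[5.4,0,0,0,0,0,0],[7.8,0,0,0,0,0,0],[7.8,0,0,0,0,0,0],[7.8,0,0,0,0,0,0],[7.8,0,0,0,0,0,0],[7.8,0,0,0,0,0,0],[7.8,0,0,-1,0,0,0],[7.8,0,0,-3,0,0,0],[7.8,0,0,-3,0,0,0],[7.8,0,0,-3,0,0,0],[7.8,0,0,-3,0,0,0],[7.8,0,0,-3,0,0,0],[7.8,0,0,0,0,0,0],[7.8,0,0,0,0,0,0]],
  ],
)

```text
time: 17.35
tool_pos: [0.488, -0.0362, 0.1903]
tool_rot: [0.003, -0.028, 1.0, -0.001]
contact_force: [-0.7, -0.5, -0.4]
gripper_width: 0.917
grasp_force: 0.0
```

Run:
```python
from h import *
look("cactus_pot",.052,.063,save="pics/w5.png")
go(610.8,-290,180,93.2)
```

```text
cactus_pot 0.58 [323.0, 217.0, 82.0, 84.0] ztop 0.0914
   circle ((483.5719299316406, -36.217201232910156), 29.902143478393555) ((483.3299560546875, -36.54008865356445), (58.29296112060547, 58.57442092895508)) z 0.0574
t 17.45 tcp [485.9 -35.7 186.4] w 0.912 turn [ 0.    -0.001 -0.001] shift cm [-11.05 -26.09   0.64]
```

View pics/w5.png

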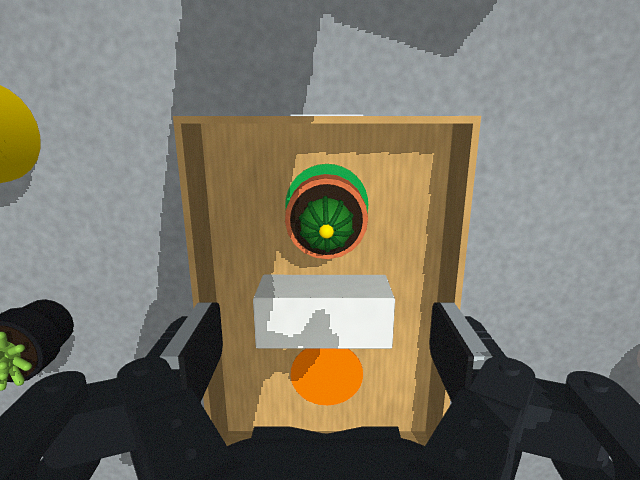

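The picture shows the cactus at (326,217), upright on the green sticker and within about 2 mm of its centre. The foam at (324,312) has not moved. Next is the black pot.

>>> jog_arm(
  moves=[
    [[8.54,-1.1,-2.61,0,0,0,0],[8.54,-1.1,-2.61,0,0,0,0],[8.54,-1.1,-2.61,0,0,0,0],[8.54,-1.1,-2.61,0,0,0,0],[8.54,-1.1,-2.61,0,0,0,0],[8.54,-1.1,-2.61,0,0,0,0],[8.54,-1.1,-2.61,0,0,0,0],[8.54,-1.1,-2.61,0,0,0,0],[8.54,-1.1,-2.61,0,0,0,0],[8.54,-1.1,-2.61,0,0,0,0],[8.54,0,0,0,0,0,0],[8.54,0,0,0,0,0,0],[8.54,0,0,0,0,0,0]],
  ],
)

```text
time: 18.53
tool_pos: [0.6097, -0.2894, 0.1847]
tool_rot: [-0.001, -0.028, 1.0, 0.001]
contact_force: [0.4, -0.2, 1.1]
gripper_width: 1.004
grasp_force: 0.0
```

Run:
```python
from h import *
look("black_pot",.047,.057,save="pics/w6.png")
go(610.8,-290,18,93.2)
```

```text
black_pot 0.88 [323.0, 225.0, 84.0, 88.0] ztop 0.0764
   circle ((610.0287475585938, -289.48193359375), 29.05011558532715) ((609.923583984375, -289.42242431640625), (57.433929443359375, 56.78202819824219)) z 0.0523
t 18.63 tcp [ 610.  -289.   185.8] w 1.002 turn [ 0.001 -0.002  0.   ] shift cm [-0.08 -0.1  16.78]
```

View pics/w6.png

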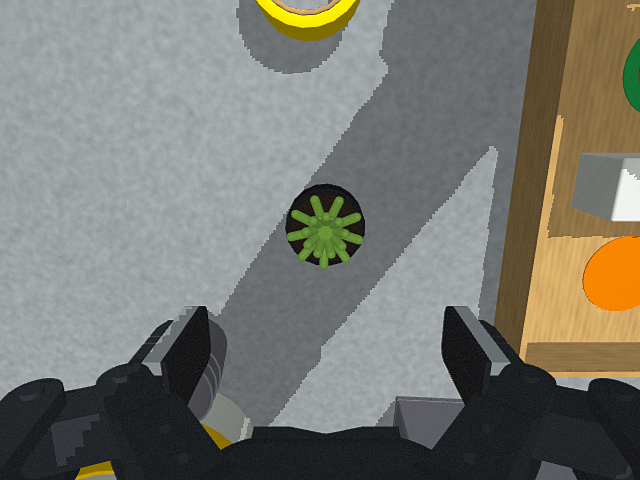

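The picture shows the black pot at (325,225), centred between the fingers and with free space on both sides.

>>> jog_arm(
  moves=[
    [[8.54,-0.05,-0.08,2.8,0,0,0],[8.54,0,0,2.8,0,0,0],[8.54,0,0,2.8,0,0,0],[8.54,0,0,2.8,0,0,0],[8.54,0,0,2.8,0,0,0],[8.54,0,0,2.6,0,0,0],[8.54,0,0,0,0,0,0],[8.54,0,0,0,0,0,0],[5.2,0,0,0,0,0,0],[5.2,0,0,0,0,0,0],[5.2,0,0,0,0,0,0],[5.2,0,0,0,0,0,0],[5.2,0,0,0,0,0,0],[5.2,0,0,0,0,0,0],[5.2,0,0,0,0,0,0],[5.2,0,0,-1,0,0,0],[5.2,0,0,-2.5,0,0,0],[5.2,0,0,-2.5,0,0,0],[5.2,0,0,-2.5,0,0,0],[5.2,0,0,-2.5,0,0,0]],
  ],
)

```text
time: 20.3
tool_pos: [0.6108, -0.291, 0.1324]
tool_rot: [-0.0, -0.028, 1.0, 0.0]
contact_force: [0.3, -0.4, -1.3]
gripper_width: 0.648
grasp_force: 63.8
```

Run:
```python
from h import *
s=state();print(s["grasp_force"],s["contact_force"])
look("black_pot",.1,.25)
go(652.3,-27.5,130,93.2)
```

```text
63.75559687614441 [ 0.3360506  -0.44623484 -1.34412555]
black_pot 0.89 [324.0, 334.0, 179.0, 198.0] ztop 0.1848
   circle ((608.1853637695312, -291.20599365234375), 29.230810165405273) ((607.3173217773438, -291.12371826171875), (56.672325134277344, 55.51826095581055)) z 0.1703
t 20.4 tcp [ 614.1 -293.   137.9] w 0.651 turn [-0.006  0.009 -0.001] shift cm [-5.29 26.29  0.79]
```

>>> jog_arm(
  moves=[
    [[5.2,-0.5,2.37,0,0,0,0],[5.2,-0.5,2.37,0,0,0,0],[5.2,-0.5,2.37,0,0,0,0],[5.2,-0.5,2.37,0,0,0,0],[5.2,-0.5,2.37,0,0,0,0],[5.2,-0.5,2.37,0,0,0,0],[5.2,-0.5,2.37,0,0,0,0],[5.2,-0.5,2.37,0,0,0,0],[5.2,-0.5,2.37,0,0,0,0],[5.2,-0.5,2.37,0,0,0,0],[5.2,-0.5,2.37,0,0,0,0],[5.2,0,0,0,0,0,0],[5.2,0,0,0,0,0,0],[5.2,0,0,0,0,0,0]],
  ],
)

```text
time: 21.57
tool_pos: [0.6511, -0.0281, 0.1299]
tool_rot: [-0.001, -0.028, 1.0, -0.0]
contact_force: [-0.4, -1.4, -0.3]
gripper_width: 0.649
grasp_force: 63.9
```

Run:
```python
from h import *
for cam in("wrist","scene"):
    f=grab_frame(cam);W=world(f);d=f["depth"]>0
    for r in regions_of("black_pot",f)[:1]:
        q=W[r["pixels"]&d];c=f["color"][r["pixels"]&d].astype(int)
        k=c[:,1]<45;t=q[k];z=t[:,2]
        print(cam,r["p"],r["rect"],"black z",np.percentile(z,[1,5,50,90,97]).round(4))
        t=t[(z>np.percentile(z,97)-.006)];print(cv2.minEnclosingCircle((t[:,:2]*1000).astype(np.float32)))
    cv2.imwrite(f"pics/b_{cam}.png",f["color"])
go(652.3,-27.5,27,93.2)
```

```text
wrist 0.78 [323.9, 331.6, 182.0, 200.1] black z [0.1114 0.1371 0.1575 0.1587 0.1591]
((649.5377197265625, -28.356969833374023), 29.977792739868164)
t 21.77 tcp [651.5 -28.8 130.6] w 0.647 turn [-0.    -0.    -0.002] shift cm [-0.08  0.13 10.36]
```

View pics/b_wrist.png

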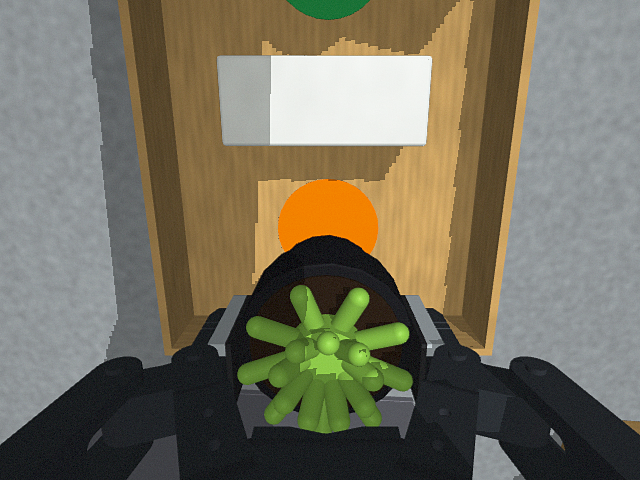

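The picture shows the black pot held upright at (327,330) above the orange sticker, with the foam undisturbed at (325,100). I'll lower it.

>>> jog_arm(
  moves=[
    [[5.2,-0.06,0.08,2,0,0,0],[5.2,0,0,2.2,0,0,0],[5.2,0,0,2.2,0,0,0],[5.2,0,0,1.7,0,0,0],[5.2,0,0,1.2,0,0,0],[5.2,0,0,0.8,0,0,0],[5.2,0,0,0.1,0,0,0],[5.2,0,0,0,0,0,0],[5.2,0,0,0,0,0,0]],
  ],
)

```text
time: 22.52
tool_pos: [0.6529, -0.0273, 0.0295]
tool_rot: [0.001, -0.027, 1.0, -0.0]
contact_force: [-0.2, -0.6, -0.6]
gripper_width: 0.648
grasp_force: 64.3
```

>>> jog_arm(
  moves=[
    [[5.2,0,0,0.12,0,0,0],[5.2,0,0,0,0,0,0],[7.8,0,0,0,0,0,0],[7.8,0,0,0,0,0,0],[7.8,0,0,0,0,0,0],[7.8,0,0,0,0,0,0],[7.8,0,0,0,0,0,0],[7.8,0,0,-1,0,0,0],[7.8,0,0,-3,0,0,0],[7.8,0,0,-3,0,0,0],[7.8,0,0,-3,0,0,0],[7.8,0,0,-3,0,0,0],[7.8,0,0,-3,0,0,0],[7.8,0,0,0,0,0,0],[7.8,0,0,0,0,0,0],[7.8,0,0,0,0,0,0]],
  ],
)

```text
time: 23.85
tool_pos: [0.6521, -0.0269, 0.1878]
tool_rot: [0.0, -0.028, 1.0, -0.0]
contact_force: [0.4, -0.3, -0.8]
gripper_width: 0.912
grasp_force: 0.0
```

Run:
```python
from h import *
look("black_pot",.052,.062,save="pics/w7.png")
look("foam_block",.05,.06)
go(501,431.8,180,45)
```

```text
black_pot 0.91 [325.0, 222.0, 86.0, 87.0] ztop 0.0814
   circle ((650.4072875976562, -27.324499130249023), 29.00852394104004) ((650.2333984375, -27.18584442138672), (57.15256118774414, 57.156734466552734)) z 0.0572
black_pot 0.28 [325.0, 8.0, 68.0, 16.0] ztop 0.0595
   circle ((507.9707946777344, -34.84211349487305), 17.587663650512695) ((510.8747863769531, -34.66869354248047), (5.8182268142700195, 35.17512512207031)) z 0.0566
foam_block 0.83 [324.0, 107.0, 176.0, 75.0] ztop 0.0576
   circle ((568.3060302734375, -33.35943603515625), 58.22444152832031) ((568.3465576171875, -33.45591354370117), (44.55802917480469, 110.36884307861328)) z 0.0548
t 24.05 tcp [651.3 -26.8 185.6] w 0.92 turn [-0.001 -0.003  0.841] shift cm [43.06 21.8   0.56]
```

View pics/w7.png

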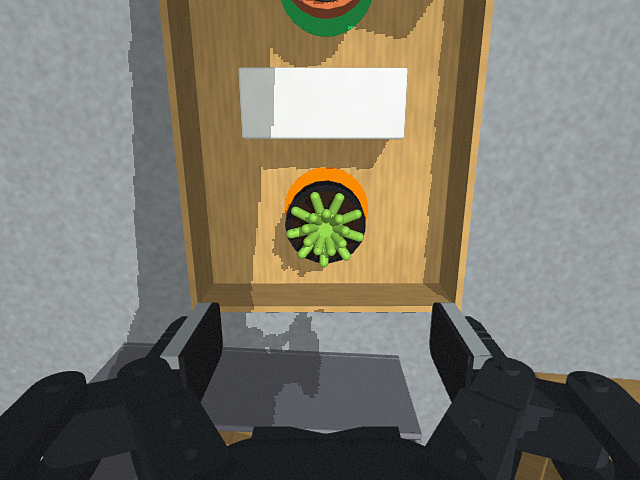

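The picture shows the black pot at (325,222), upright on the orange sticker, with the foam still at (323,103). Both are within 2 mm of where they should be. Next is the tin.

>>> jog_arm(
  moves=[
    [[7.8,0,0,0,0,0,0.105],[7.8,0,0,0,0,0,0.105],[7.8,0,0,0,0,0,0.105],[7.8,0,0,0,0,0,0.105],[7.8,0,0,0,0,0,0.105],[7.8,0,0,0,0,0,0.105],[7.8,0,0,0,0,0,0.105],[7.8,0,0,0,0,0,0.105],[7.8,0,0,0,0,0,0]],
  ],
)

```text
time: 24.8
tool_pos: [0.6517, -0.0269, 0.1862]
tool_rot: [-0.001, 0.383, 0.924, -0.0]
contact_force: [0.5, 0.2, -0.1]
gripper_width: 0.913
grasp_force: 0.0
```

>>> jog_arm(
  moves=[
    [[7.5,2.87,1.45,0,0,0,0],[7.5,2.87,1.45,0,0,0,0],[7.5,2.87,1.45,0,0,0,0],[7.5,2.87,1.45,0,0,0,0],[7.5,2.87,1.45,0,0,0,0],[7.5,2.87,1.45,0,0,0,0],[7.5,2.87,1.45,0,0,0,0],[7.5,2.87,1.45,0,0,0,0],[7.5,2.87,1.45,0,0,0,0],[7.5,2.87,1.45,0,0,0,0],[7.5,2.87,1.45,0,0,0,0],[7.5,2.87,1.45,0,0,0,0],[7.5,2.87,1.45,0,0,0,0],[7.5,2.87,1.45,0,0,0,0],[7.5,2.87,1.45,0,0,0,0],[7.5,0,0,0,0,0,0],[7.5,0,0,0,0,0,0],[7.5,0,0,0,0,0,0]],
  ],
)

```text
time: 26.3
tool_pos: [0.5012, 0.4307, 0.1868]
tool_rot: [-0.0, 0.382, 0.924, -0.001]
contact_force: [0.2, 0.0, 0.1]
gripper_width: 0.876
grasp_force: 0.0
```

Run:
```python
from h import *
look("blue_tin",.035,.06,save="pics/w8.png")
go(501,431.8,2,45)
```

```text
blue_tin 0.93 [329.0, 214.0, 59.0, 63.0] ztop 0.0431
   circle ((499.6971435546875, 433.9705505371094), 22.33804702758789) ((499.2881164550781, 434.1961669921875), (44.047672271728516, 43.583465576171875)) z 0.0401
blue_tin 0.68 [399.0, 132.0, 73.0, 64.0] ztop 0.0431
   circle ((492.378173828125, 514.2615966796875), 22.31239891052246) ((492.11102294921875, 513.9312133789062), (43.26998519897461, 43.99065399169922)) z 0.0402
blue_tin 0.6 [223.0, 125.0, 96.0, 93.0] ztop 0.0577
   circle ((401.4461364746094, 427.90576171875), 30.41351890563965) ((401.6623840332031, 428.3320007324219), (59.50047302246094, 59.265663146972656)) z 0.0548
t 26.4 tcp [501.8 430.  187.2] w 0.881 turn [-0.001  0.     0.   ] shift cm [ 0.18  0.07 18.52]
```

View pics/w8.png

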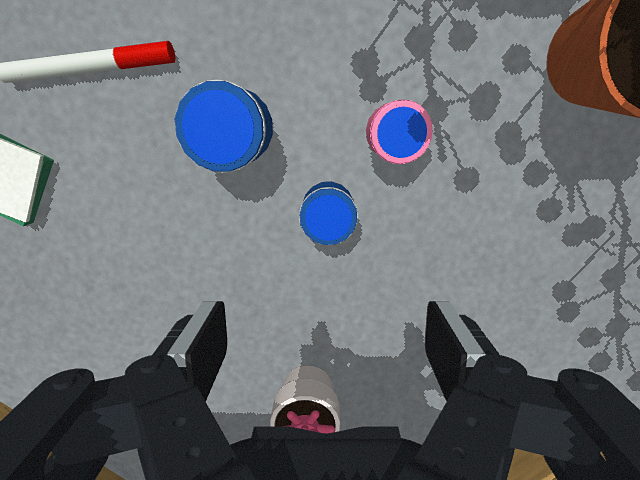

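The picture shows the small blue tin at (329,214) between the fingers, the pink one at (400,131) and the big one at (223,125), both outside the finger paths. The white pot at (307,415) is far behind. The tin's top is at 40 mm.

>>> jog_arm(
  moves=[
    [[7.5,0.27,0.1,3,0,0,0],[7.5,0,0,3,0,0,0],[7.5,0,0,3,0,0,0],[7.5,0,0,3,0,0,0],[7.5,0,0,3,0,0,0],[7.5,0,0,2,0,0,0],[7.5,0,0,1,0,0,0],[7.5,0,0,0,0,0,0],[7.5,0,0,0,0,0,0],[3.8,0,0,0,0,0,0],[3.8,0,0,0,0,0,0],[3.8,0,0,0,0,0,0],[3.8,0,0,0,0,0,0],[3.8,0,0,0,0,0,0],[3.8,0,0,0,0,0,0],[3.8,0,0,0,0,0,0],[3.8,0,0,0,0,0,0]],
  ],
)

```text
time: 27.82
tool_pos: [0.5018, 0.4349, 0.0103]
tool_rot: [0.001, 0.382, 0.924, 0.002]
contact_force: [0.3, 0.3, 6.6]
gripper_width: 0.5
grasp_force: 61.6
```

>>> jog_arm(
  moves=[
    [[3.8,0,0,-1,0,0,0],[3.8,0,0,-2.5,0,0,0],[3.8,0,0,-2.5,0,0,0],[3.8,0,0,-2.5,0,0,0],[3.8,0,0,-2.5,0,0,0],[3.8,0,0,-2.5,0,0,0],[3.8,0,0,-2.5,0,0,0],[3.8,0,0,0,0,0,-0.105],[3.8,0,0,0,0,0,-0.105],[3.8,0,0,0,0,0,-0.105],[3.8,0,0,0,0,0,-0.105],[3.8,0,0,0,0,0,-0.105],[3.8,0,0,0,0,0,-0.105],[3.8,0,0,0,0,0,-0.105],[3.8,0,0,0,0,0,-0.105],[3.8,0,0,0,0,0,0],[3.8,0,0,0,0,0,0],[3.8,0,0,0,0,0,0]],
  ],
)

```text
time: 29.32
tool_pos: [0.5, 0.4337, 0.1677]
tool_rot: [-0.0, -0.027, 1.0, -0.0]
contact_force: [0.4, 0.2, -0.3]
gripper_width: 0.494
grasp_force: 61.0
```

Run:
```python
from h import *
look("blue_tin",.1,.3,save="pics/w9.png")
go(568.3,-33.2,165,93.2)
```

```text
blue_tin 0.96 [435.0, 219.0, 72.0, 68.0] ztop 0.0426
blue_tin 0.8 [328.0, 331.0, 132.0, 159.0] ztop 0.1998
   circle ((498.7859191894531, 433.9046936035156), 22.4810791015625) ((498.58819580078125, 433.5245361328125), (44.425071716308594, 42.826297760009766)) z 0.1973
blue_tin 0.77 [324.0, 76.0, 95.0, 106.0] ztop 0.0576
t 29.42 tcp [500.1 433.7 167.6] w 0.499 turn [-0.    -0.    -0.002] shift cm [ -4.2  -47.     0.26]
```

View pics/w9.png

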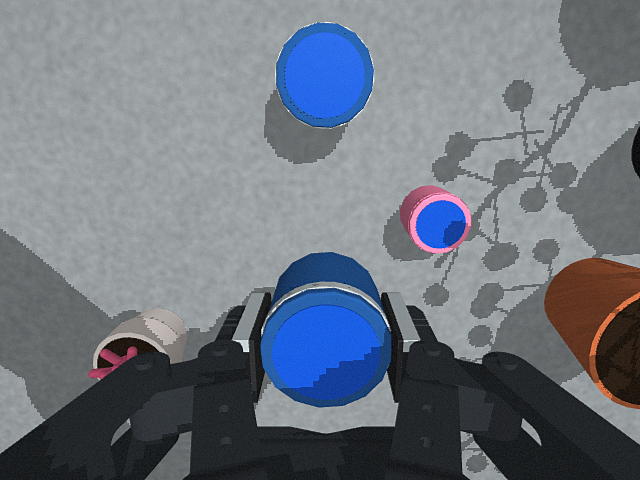

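The picture shows the small tin gripped upright at (328,345), with its underside 10 mm below the TCP. The other tins are untouched at (325,75) and (437,219).

>>> jog_arm(
  moves=[
    [[3.8,-0.25,-2.76,0,0,0,0],[3.8,-0.25,-2.76,0,0,0,0],[3.8,-0.25,-2.76,0,0,0,0],[3.8,-0.25,-2.76,0,0,0,0],[3.8,-0.25,-2.76,0,0,0,0],[3.8,-0.25,-2.76,0,0,0,0],[3.8,-0.25,-2.76,0,0,0,0],[3.8,-0.25,-2.76,0,0,0,0],[3.8,-0.25,-2.76,0,0,0,0],[3.8,-0.25,-2.76,0,0,0,0],[3.8,-0.25,-2.76,0,0,0,0],[3.8,-0.25,-2.76,0,0,0,0],[3.8,-0.25,-2.76,0,0,0,0],[3.8,-0.25,-2.76,0,0,0,0],[3.8,-0.25,-2.76,0,0,0,0],[3.8,-0.25,-2.76,0,0,0,0],[3.8,-0.25,-2.76,0,0,0,0],[3.8,0,0,0,0,0,0],[3.8,0,0,0,0,0,0],[3.8,0,0,0,0,0,0]],
  ],
)

```text
time: 31.08
tool_pos: [0.5684, -0.0321, 0.1676]
tool_rot: [-0.0, -0.027, 1.0, 0.0]
contact_force: [0.1, -0.5, -0.9]
gripper_width: 0.496
grasp_force: 61.2
```

Run:
```python
from h import *
look("blue_tin",.15,.3)
look("foam_block",.05,.06)
go(568.8,-33.2,66,93.2)
```

```text
blue_tin 0.79 [328.0, 330.0, 136.0, 156.0] ztop 0.1998
   circle ((568.2689819335938, -32.56696319580078), 23.57199478149414) ((567.41796875, -32.393699645996094), (44.73781204223633, 43.17009353637695)) z 0.1972
foam_block 0.65 [322.0, 230.0, 170.0, 74.0] ztop 0.1587
   circle ((568.3031616210938, -33.375938415527344), 57.92683029174805) ((567.9902954101562, -33.588932037353516), (45.18694305419922, 110.40216827392578)) z 0.0547
t 31.28 tcp [568.4 -31.4 167.5] w 0.498 turn [ 0.    -0.     0.001] shift cm [-0.03 -0.19 10.15]
```

Tin and foam agree to about 1 mm. I'll lower the tin about 10.2 cm.

>>> jog_arm(
  moves=[
    [[3.8,-0.03,-0.12,2,0,0,0],[3.8,0,0,2.2,0,0,0],[3.8,0,0,2.2,0,0,0],[3.8,0,0,1.7,0,0,0],[3.8,0,0,1.2,0,0,0],[3.8,0,0,0.8,0,0,0],[3.8,0,0,0,0,0,0],[3.8,0,0,0,0,0,0],[3.8,0,0,0,0,0,0]],
  ],
)

```text
time: 32.03
tool_pos: [0.5696, -0.0334, 0.0674]
tool_rot: [0.001, -0.028, 1.0, -0.0]
contact_force: [0.6, -0.0, -1.3]
gripper_width: 0.493
grasp_force: 62.3
```

>>> jog_arm(
  moves=[
    [[3.8,0,0,0.2,0,0,0],[3.8,0,0,0,0,0,0],[3.8,0,0,0,0,0,0]],
  ],
)

```text
time: 32.28
tool_pos: [0.5694, -0.0336, 0.0651]
tool_rot: [0.001, -0.028, 1.0, -0.0]
contact_force: [0.8, -0.1, 0.0]
gripper_width: 0.501
grasp_force: 62.4
```

>>> jog_arm(
  moves=[
    [[6.5,0,0,0,0,0,0],[6.5,0,0,0,0,0,0],[6.5,0,0,0,0,0,0],[6.5,0,0,0,0,0,0],[6.5,0,0,0,0,0,0],[6.5,0,0,-1,0,0,0],[6.5,0,0,-2.5,0,0,0],[6.5,0,0,-2.5,0,0,0],[6.5,0,0,-3,0,0,0],[6.5,0,0,-3,0,0,0],[6.5,0,0,-3,0,0,0],[6.5,0,0,0,0,0,0],[6.5,0,0,0,0,0,0],[6.5,0,0,0,0,0,0]],
  ],
)

```text
time: 33.45
tool_pos: [0.5687, -0.0335, 0.2146]
tool_rot: [-0.0, -0.028, 1.0, 0.0]
contact_force: [-0.1, 0.2, -1.2]
gripper_width: 0.761
grasp_force: 0.0
```

Run:
```python
from h import *
look("blue_tin",.085,.11,save="pics/w10.png")
look("foam_block",.05,.06)
look("cactus_pot",.052,.062)
```

```text
blue_tin 0.74 [328.0, 226.0, 68.0, 72.0] ztop 0.0974
   circle ((568.175048828125, -33.26968002319336), 22.311294555664062) ((567.5726928710938, -33.169654846191406), (44.08985900878906, 43.23834228515625)) z 0.0951
foam_block 0.67 [327.0, 215.0, 146.0, 71.0] ztop 0.0953
   circle ((567.798095703125, -33.3560791015625), 58.22351837158203) ((568.1851806640625, -33.486328125), (45.00120544433594, 110.46907806396484)) z 0.0547
cactus_pot 0.58 [328.0, 104.0, 81.0, 85.0] ztop 0.0911
   circle ((483.67156982421875, -36.20051956176758), 29.844070434570312) ((483.79425048828125, -36.25028991699219), (59.05187225341797, 58.94740295410156)) z 0.0575
```

View pics/w10.png

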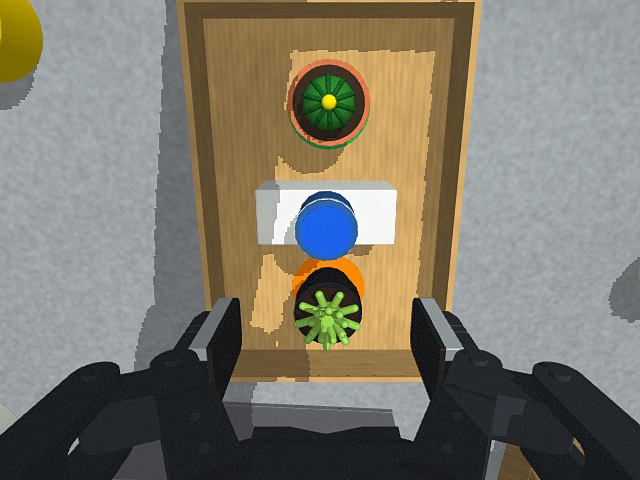

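The picture shows the cactus (328,104) on green, the black pot (328,308) on orange, and the tin (328,226) upright on the foam with its top at 95 mm. The gripper is clear, so I'm handing in.

```bash
python3 -c "
from plant import *
print(job_done())"
```

```text
the job is handed in; nothing more can be done
None
```

The order is packed and handed in: foam block across the carton's middle, cactus on green, black pot on orange and small blue tin on the foam, each measured within about 2 mm of its mark; the hand-in returned no verdict.

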